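# Open the drill jig and clear the offcut under it

### The arm

A 6-joint arm with a two-finger parallel gripper is mounted at the origin on a cart in front of the work surface, level with it; the furniture and walls round the work are solid. World frame = base frame: x ahead of the robot, y to its left, z up, the work surface at z = 0. Lengths are in m, angles in rad, forces in N, time in s.
With the tool pointing down it reaches from about 0.3 to 0.775 m from the base axis. Payload 14.6 kg.
Tool frame: the origin (TCP) lies at the very end of the fingers, on their centre line; the grasp point (between the pads) lies 19 mm behind it; z points along the fingers, y is the line along which they close (so a half turn about z gives the same grasp; the last joint's range is limited). The gripper opens to 94 mm and grips with 3 to 60 N. Pads are 16 mm wide; open, the fingers measure 119 mm over their backs; the gripper's body (75 mm by 177 mm) begins 78 mm behind the grasp point.
Start: joints at [1.265, 0.3, 1.521, -0, 1.321, -0.067], TCP at [0.13, 0.534, 0.205] pointing down, gripper open.
Joint ranges: [-3.03, 3.03], [-0.79, 2.21], [0.23, 2.52], [-1.04, 4.18], [0, 3.07], [-2.55, 2.55]. Speed limits (rad/s): [2.22, 2.22, 2.57, 3.14, 3.14, 3.14].

### API

Orientations are given as [roll, pitch, yaw] about the fixed x, y, z axes, in that order (R = Rz(yaw) Ry(pitch) Rx(roll)).
In Python, from station import ctrl gives the robot as it stands.
- The arm moves only by the tool carry_out, never from a script. Its argument "motion" is text: rows parted by semicolons, each of 7 numbers parted by spaces: the shift along the world's x, y, z in m, then the turn, a rotation vector about the world's x, y, z in degrees, then the closure in counts, from 0 (fully open) to 255 (shut). In form: dx dy dz wx wy wz hand; .... A call has 1 to 20 rows; each row shifts and turns the commanded pose from where the row before left it; what a row does not reach is not made up. A row lasts 1/12 s, in which the tool goes at most 41.7 mm and 7.16 degrees, less where a joint would pass 70% of its speed; a pose out of reach is approached as far as the arm can. A call is refused whole if a number of a shift passes 0.0417 or a number of a turn 7.16, either way. A call with a gripper value outside its range is refused whole. The fingers move at their own pace and stop on an object; "grip_force" is the grip in N (left out, the last holds). Time passes only in rows, so rows that do not move let the fingers close. It gives the time, the measured TCP pose, the force, the opening and the grip force at its end, in the units of the state.
- ctrl.get_obs(): the state, without advancing time (a new reading comes with each control period).
- ctrl.camera(name): name is "scene" or "top"; returns a dict with "pixels" (480x640x3 uint8, red, green, blue), "range_z" (480x640 float32, m along the optical axis (not along the pixel's ray), 0 where there is no reading), "K" (3x3 intrinsics, pixels), "position" and "attitude" of the camera in the world. Camera axes: x right, y up, looking along -z (the intrinsics and any distortion apply to the point x, -y, -z); pixel columns grow to the right and rows downward; lengths in m; the calibration is good to about 2 mm. A picture is of the moment at which its call begins.
- ctrl.hand_in(): hands the job in; it is judged then, once.
The state is a dict: "time_s": time; "qpos": joint angles; "joint_vel": joint speeds; "tau": joint torques, N m; "ee_pos": TCP position; "eef_rot": TCP orientation; "force": force on the tool from outside, world axes, zero at the start; "moment": the same for the moment, N m; "grip_width": finger opening in m; "grip_force": force on a finger pad.
Only numpy, scipy, OpenCV 4.12 (cv2) and the standard library are available. Lean on these libraries where they do the work, as an engineer would, in place of code of your own. Each camera call takes 0.05 s, during which the arm holds its last target. There are 200 camera calls.

### The job

An offcut has got under the plate of the drill jig. Lift the plate by its handle, level and straight up, off its two locating pins and lay it flat on the plain wooden board; then put the offcut into the open scrap tray. Do not let the plate cock on the pins, and leave the jig base standing where it is.

Things in the scene. Friction and masses are not known exactly. Their poses are not given: they have to be found in the camera images.
- plate_grip (a point): Centre of the wooden handle bar of the loose aluminium drill plate (200 x 70 x 10 mm, 0.35 kg, long side = x, z up). Bar: 95 mm along x, 16 mm wide, 16 mm high, on two 12 mm posts at x = -37 and +37 mm; its centre is 35 mm above the plate's top, 45 mm above its underside. Two 15 mm holes at x = -80, +80 mm. At first it lies on the pin shoulders, parallel to the base.
- jig_base: Loose dark steel base of the jig, 230 x 100 x 10 mm, 1.7 kg, on the bench; origin at the centre of its underside, x along its long side, z up. At x = -80 and +80 mm stand two locating pins: 22 mm shoulders up to 32 mm above the bench, on which the drill plate lies, then 12 mm pins up to 62 mm: the plate is free once raised 30 mm.
- offcut_mid (a point): Centre of the loose wooden offcut, about 52 x 24 x 18 mm (x, y, z), 0.03 kg, lying on the base plate under the drill plate, between the two pins, its long side (x) within 0.4 rad of the base's long side. The centre is 9 mm above its underside, which lies 10 mm above the bench.
- set_down_board: The empty plain wooden board fixed to the bench, 160 x 240 x 18 mm (x, y, z); origin at the centre of its underside, which is at bench height, so its top is 18 mm above the bench. It and the scrap tray may change places.
- scrap_tray: The open scrap tray of sheet steel, fixed to the bench, 130 x 130 mm outside, 60 mm high with a rolled rim up to 63 mm, walls 4 mm thick, inner floor 14 mm above the bench; origin at the centre of its underside on the bench.

How it is judged:
On the way, in this order (a step that is already met when the one before it is completed fails the run):
1. the drill plate is clear above the pins, level, over the base (z of plate_grip in the frame of jig_base above 0.108 m and horizontal distance between plate_grip and jig_base below 0.08 m and angle between plate_grip's own z axis and vertical below 0.25 rad), for 0.05 s.
2. the drill plate lies flat on the plain wooden board (x of plate_grip in the frame of set_down_board between -0.06 and 0.06 m and y of plate_grip in the frame of set_down_board between -0.06 and 0.06 m and height (world z) of plate_grip between 0.057 and 0.069 m and angle between plate_grip's own z axis and vertical below 0.1 rad), for 0.2 s.
At the end, for the whole second after the job is handed in: The plate lies flat (0.1 rad; resting height within 6 mm) on the wooden board, its centre within 60 mm of the board's centre along each side; the offcut lies in the scrap tray, its centre under 55 mm above the bench; the jig base is within 30 mm of where it stood (all of step 2 and x of offcut_mid in the frame of scrap_tray between -0.06 and 0.06 m and y of offcut_mid in the frame of scrap_tray between -0.06 and 0.06 m and height (world z) of offcut_mid below 0.055 m and distance of jig_base from where it was at the start of the episode below 0.03 m); the robot touches nothing.
It fails at once if the drill plate is cocked (tilted more than 0.2 rad against the base) while still on its pins (z of plate_grip in the frame of jig_base below 0.104 m and horizontal distance between plate_grip and jig_base below 0.03 m and angle between the z axis of plate_grip and the z axis of jig_base, either way round above 0.2 rad).
It fails at once if the jig base is shifted or lifted more than 30 mm (distance of jig_base from where it was at the start of the episode above 0.03 m).
It also fails if it takes over 64 s, if anything falls off the work surface, if the arm or the gripper's body presses on something with over 40 N, if the wrist force passes 120 N, or if a joint passes its speed limit or range.

## Working session

There is one attempt and no reset: what is moved stays moved. The work goes in short steps, Python scripts to look and compute and a tool call to move; the robot and the scene stay as the last step left them, time stands still between calls to the robot, and variables do not carry over. Pictures are saved under pics/ and viewed, at most 10 in all, crops included, and the job is handed in when it is done.

Besides the shell and the picture viewer there is one more tool, called after "Request:" by a JSON object that holds its "name" and its "arguments". carry_out: Moves the arm, as the interface text tells. Its arguments: {"type":"object","properties":{"motion":{"type":"string"},"grip_force":{"type":"number"}},"required":["motion"]}

```bash
mkdir -p pics; cat > h.py <<'E'
import numpy as np,cv2
from station import ctrl
def R(a):
    from scipy.spatial.transform import Rotation as r
    a=np.array(a,float)
    return a if a.shape==(3,3) else (r.from_quat(a).as_matrix() if a.size==4 else r.from_euler('xyz',a).as_matrix())
def pts(c):
    v,u=np.mgrid[:480,:640];K=c['K'];d=c['range_z']
    p=np.stack([(u-K[0,2])/K[0,0]*d,-(v-K[1,2])/K[1,1]*d,-d],-1)
    P=p@R(c['attitude']).T+c['position'];P[d==0]=np.nan
    return P
E
python3 - <<'E'
from h import *
print(ctrl.get_obs())
for n in('scene','top'):
    c=ctrl.camera(n);print({k:c[k] for k in c if k not in('pixels','range_z')})
    cv2.imwrite(f'pics/{n}0.png',c['pixels'][...,::-1]);np.save(n+'P.npy',pts(c));np.save(n+'I.npy',c['pixels'])
E
```

```text
{'time_s': 0.0, 'qpos': array([ 1.26539500e+00,  3.00467820e-01,  1.52156596e+00,  1.32131115e-05,
        1.32066762e+00, -6.66048356e-02]), 'joint_vel': array([ 2.02929313e-04,  1.32027771e-03, -1.21308716e-03,  9.65791848e-05,
       -6.58299597e-04, -1.91313837e-03]), 'tau': array([-1.57891176e-03, -5.31804407e+01, -3.52748144e+01,  7.07406714e-02,
        2.44121114e-02, -7.84901999e-05]), 'ee_pos': array([0.13002078, 0.5341555 , 0.20489452]), 'eef_rot': array([-3.14048722e+00, -8.65630109e-05,  2.90279284e+00]), 'force': array([-0.11950116, -0.00460816, -0.60046884]), 'moment': array([-0.02278835, -0.0968152 ,  0.03548361]), 'grip_force': 0.0, 'grip_width': 0.09404508895393325}
{'K': array([[559.0422933 ,   0.        , 322.85387866],
       [  0.        , 559.0422933 , 240.38586597],
       [  0.        ,   0.        ,   1.        ]]), 'position': array([0.16932769, 0.59480159, 0.70002145]), 'attitude': array([ 0.72754273, -0.00701697, -2.52490975])}
{'K': array([[485.27286167,   0.        , 313.06051675],
       [  0.        , 485.27286167, 242.02441551],
       [  0.        ,   0.        ,   1.        ]]), 'position': array([0.35093183, 0.16646385, 0.89258208]), 'attitude': array([ 0.16839844, -0.01183896, -1.54823869])}
```

View pics/top0.png

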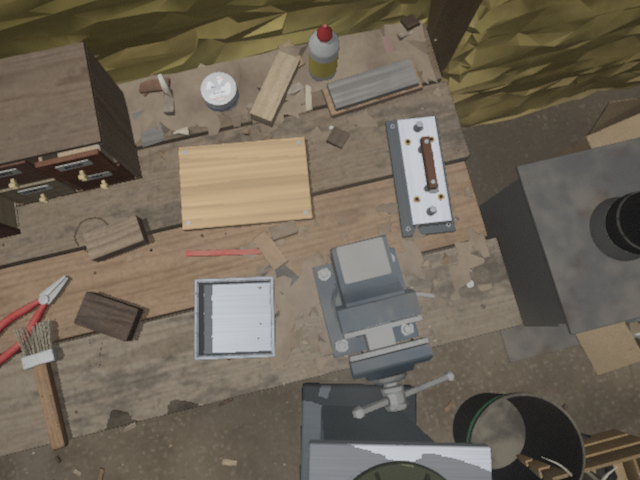

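View pics/scene0.png

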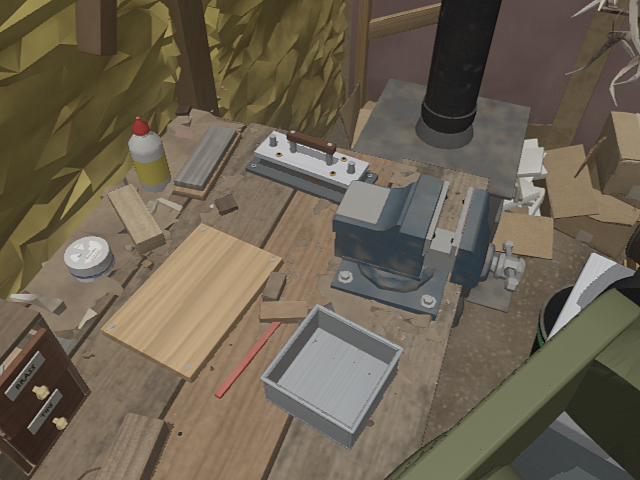

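Top view: the jig is at about (425,175), its handle at (430,163). The board is at (245,183), the tray at (234,318) and a tall vise at (375,300). The scene view shows the same layout.

```bash
python3 - <<'E'
from h import *
np.set_printoptions(precision=4,suppress=True)
P=np.load('topP.npy');I=np.load('topI.npy')
def rect(name,box,zlo,zhi):
    u0,v0,u1,v1=box;m=np.zeros(P.shape[:2],bool);m[v0:v1,u0:u1]=1
    m&=(P[...,2]>zlo)&(P[...,2]<zhi)
    n,l,s,_=cv2.connectedComponentsWithStats(m.astype(np.uint8));k=1+s[1:,4].argmax();m=l==k
    q=P[m];r=cv2.minAreaRect((q[:,:2]*1000).astype(np.float32))
    print(name,m.sum(),'med z',np.median(q[:,2]),'rect mm',r,'mean',q.mean(0))
rect('board',(165,125,325,240),.012,.026)
rect('tray',(180,265,290,370),.045,.075)
rect('plate',(375,95,470,245),.034,.050)
rect('base',(375,95,470,245),.006,.016)
rect('handle',(375,95,470,245),.069,.095)
rect('pins',(375,95,470,245),.050,.068)
for n in('top','scene'):
    Q=np.load(n+'P.npy')
    for nm,(x0,x1,y0,y1) in dict(vise=(.25,.6,-.1,.15),).items():
        pass
rect('vise',(300,225,460,420),.06,.4)
q=P[225:440,300:470];print('max z vise',np.nanpercentile(q[...,2],[50,90,99]))
for u,v in [(365,260),(380,310),(320,290),(323,45),(395,400),(90,120),(280,85),(375,85),(430,163),(415,200)]:print(u,v,P[v,u])
E
```

```text
board 11088 med z 0.016837289325191296 rect mm ((608.5046997070312, 289.79736328125), (223.48255920410156, 240.2445068359375), 6.824622631072998) mean [0.6047 0.2871 0.0169]
tray 1482 med z 0.06101879705087987 rect mm ((359.9311828613281, 289.19219970703125), (136.12693786621094, 135.12770080566406), 3.5156238079071045) mean [0.3592 0.2951 0.0598]
plate 3426 med z 0.04071243745328451 rect mm ((636.2088012695312, -40.727962493896484), (201.5220947265625, 72.16007995605469), 7.820491313934326) mean [ 0.631  -0.0383  0.0407]
base 1969 med z 0.008736072226921299 rect mm ((627.6173095703125, -38.91093444824219), (245.261962890625, 105.10591125488281), 7.74897575378418) mean [ 0.6028 -0.0247  0.0088]
handle 562 med z 0.08315367372004862 rect mm ((635.6529541015625, -40.15483093261719), (95.01807403564453, 17.07245445251465), 7.728273391723633) mean [ 0.6338 -0.0388  0.0822]
pins 46 med z 0.05947931597554601 rect mm ((556.4312744140625, -51.011497497558594), (10.862348556518555, 11.496548652648926), 31.44805145263672) mean [ 0.556  -0.0503  0.0586]
vise 10082 med z 0.13212409956460547 rect mm ((353.9695739746094, 51.937076568603516), (279.04052734375, 131.1096649169922), 10.665968894958496) mean [0.3618 0.0579 0.132 ]
max z vise [0.0018 0.1497 0.1536]
365 260 [0.4539 0.0774 0.1301]
380 310 [0.3751 0.057  0.153 ]
320 290 [0.4127 0.145  0.0175]
323 45 [0.8318 0.1508 0.1164]
395 400 [0.2355 0.0236 0.0891]
90 120 [0.6524 0.5069 0.1867]
280 85 [0.7992 0.2293 0.0312]
375 85 [0.8073 0.0475 0.0256]
430 163 [ 0.6345 -0.0415  0.0808]
415 200 [ 0.5773 -0.0229  0.0423]
```

```bash
python3 - <<'E'
from h import *
I=np.load('topI.npy');P=np.load('topP.npy')
hsv=cv2.cvtColor(I,cv2.COLOR_RGB2HSV);print(hsv[183,246],hsv[183,160])
m=(np.abs(P[...,2]-.017)<.007)&(hsv[...,2]>150)&(hsv[...,1]>60);m[:,:165]=0;m[:,325:]=0;m[:125]=0;m[240:]=0
m=cv2.morphologyEx(m.astype(np.uint8),cv2.MORPH_OPEN,np.ones((9,9)))
r=cv2.minAreaRect((P[m>0][:,:2]*1000).astype(np.float32));print(r)
E
```

```text
[ 17  79 175] [ 18  58 128]
((610.7701416015625, 290.804931640625), (158.79043579101562, 238.62759399414062), 6.677624225616455)
```

Request:
{"name": "carry_out", "arguments": {"motion": "0.0253 -0.0287 0 0 0 1.08 0;0.0253 -0.0287 0 0 0 1.08 0;0.0253 -0.0287 0 0 0 1.08 0;0.0253 -0.0287 0 0 0 1.08 0;0.0253 -0.0287 0 0 0 1.08 0;0.0253 -0.0287 0 0 0 1.08 0;0.0253 -0.0287 0 0 0 1.08 0;0.0253 -0.0287 0 0 0 1.08 0;0.0253 -0.0287 0 0 0 1.08 0;0.0253 -0.0287 0 0 0 1.08 0;0.0253 -0.0287 0 0 0 1.08 0;0.0253 -0.0287 0 0 0 1.08 0;0.0253 -0.0287 0 0 0 1.08 0;0.0253 -0.0287 0 0 0 1.08 0;0.0253 -0.0287 0 0 0 1.08 0;0.0253 -0.0287 0 0 0 1.08 0;0.0253 -0.0287 0 0 0 1.08 0;0.0253 -0.0287 0 0 0 1.08 0;0.0253 -0.0287 0 0 0 1.08 0;0.0253 -0.0287 0 0 0 1.08 0", "grip_force": 40}}

```text
time_s: 1.77
ee_pos: [0.6369, -0.0413, 0.205]
eef_rot: [3.141, -0.001, -3.003]
force: [-0.4, 0.3, -0.3]
grip_width: 0.094
grip_force: 0.0
```

Request:
{"name": "carry_out", "arguments": {"motion": "0 0 -0.025 0 0 0 0;0 0 -0.03 0 0 0 0;0 0 -0.03 0 0 0 0;0 0 -0.025 0 0 0 0;0 0 -0.02 0 0 0 0;0 0 -0.0115 0 0 0 0;0 0 -0.0055 0 0 0 0;0 0 0 0 0 0 0;0 0 0 0 0 0 0"}}

```text
time_s: 2.52
ee_pos: [0.6366, -0.0397, 0.0594]
eef_rot: [-3.141, 0.001, -3.003]
force: [0.4, 0.3, -0.4]
grip_width: 0.094
grip_force: 0.0
```

```bash
python3 - <<'E'
from h import *
c=ctrl.camera('scene');P=pts(c);cv2.imwrite('pics/s1.png',cv2.resize(c['pixels'][90:230,200:440,::-1],None,fx=3,fy=3))
E
```

```text
(no output)
```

View pics/s1.png

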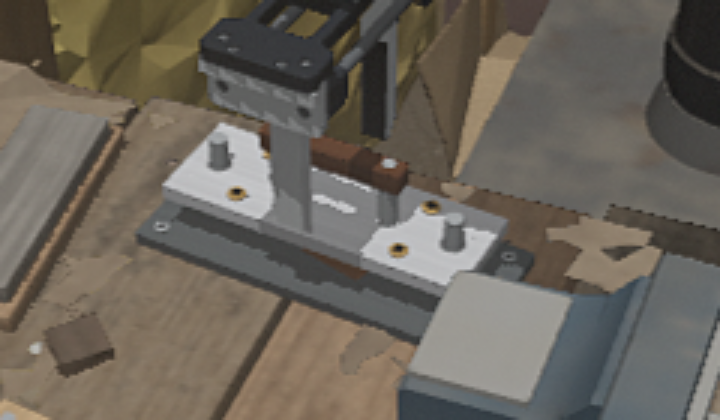

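The fingers straddle the handle bar (crop ~(330,155)) near its middle, and the offcut shows under the plate at about (330,262). I'll close now.

Request:
{"name": "carry_out", "arguments": {"motion": "0 0 0 0 0 0 255;0 0 0 0 0 0 255;0 0 0 0 0 0 255;0 0 0 0 0 0 255;0 0 0 0 0 0 255;0 0 0 0 0 0 255;0 0 0 0 0 0 255;0 0 0 0 0 0 255;0 0 0 0 0 0 255;0 0 0 0 0 0 255", "grip_force": 40}}

```text
time_s: 3.4
ee_pos: [0.6361, -0.0396, 0.0584]
eef_rot: [3.142, -0.0, -3.003]
force: [0.1, -0.3, -0.2]
grip_width: 0.0307
grip_force: 0.0
```

Request:
{"name": "carry_out", "arguments": {"motion": "0 0 0 0 0 0 255;0 0 0 0 0 0 255;0 0 0 0 0 0 255;0 0 0 0 0 0 255;0 0 0 0 0 0 255"}}

```text
time_s: 3.82
ee_pos: [0.6361, -0.0396, 0.0584]
eef_rot: [3.142, -0.0, -3.003]
force: [0.1, 0.2, 0.2]
grip_width: 0.0157
grip_force: 40.0
```

Gripped at 15.7 mm. Next, a slow straight lift.

Request:
{"name": "carry_out", "arguments": {"motion": "0 0 0.003 0 0 0 255;0 0 0.004 0 0 0 255;0 0 0.005 0 0 0 255;0 0 0.005 0 0 0 255;0 0 0.005 0 0 0 255;0 0 0.005 0 0 0 255;0 0 0.005 0 0 0 255;0 0 0.005 0 0 0 255;0 0 0.005 0 0 0 255;0 0 0.006 0 0 0 255;0 0 0.008 0 0 0 255;0 0 0.01 0 0 0 255;0 0 0.01 0 0 0 255;0 0 0.004 0 0 0 255;0 0 0 0 0 0 255;0 0 0 0 0 0 255"}}

```text
time_s: 5.15
ee_pos: [0.6361, -0.0396, 0.1385]
eef_rot: [-3.142, 0.0, -3.003]
force: [0.5, 0.3, -3.8]
grip_width: 0.0158
grip_force: 40.0
```

Request:
{"name": "carry_out", "arguments": {"motion": "0 0 0.015 0 0 0 255;0 0.01 0.02 0 0 0 255;0 0.02 0.015 0 0 0 255;-0.0025 0.0301 0 0 0 0 255;-0.0025 0.0301 0 0 0 0 255;-0.0025 0.0301 0 0 0 0 255;-0.0025 0.0301 0 0 0 0 255;-0.0025 0.0301 0 0 0 0 255;-0.0025 0.0301 0 0 0 -0.5 255;-0.0025 0.0301 0 0 0 -0.5 255;-0.0025 0.0301 0 0 0 0 255;-0.0025 0.0301 0 0 0 0 255;-0.0025 0.02 0 0 0 0 255;0 0.0097 0 0 0 0 255;0 0 0 0 0 0 255;0 0 0 0 0 0 255"}}

```text
time_s: 6.48
ee_pos: [0.6111, 0.2904, 0.1878]
eef_rot: [-3.141, -0.001, -3.021]
force: [-0.5, -0.9, -4.2]
grip_width: 0.016
grip_force: 40.0
```

```bash
python3 - <<'E'
from h import *
np.set_printoptions(precision=4,suppress=True)
c=ctrl.camera('top');P=pts(c);I=c['pixels']
cv2.imwrite('pics/t2.png',I[...,::-1])
x,y,z=P[...,0],P[...,1],P[...,2]
m=(abs(z-.027)<.009)&(np.hypot(x-.636,y+.04)<.06)
n,l,s,_=cv2.connectedComponentsWithStats(m.astype(np.uint8));m=l==1+s[1:,4].argmax()
q=P[m];print(m.sum(),np.median(q[:,2]),cv2.minAreaRect((q[:,:2]*1000).astype(np.float32)))
m=(abs(z-.009)<.004)&(abs(x-.63)<.14)&(abs(y+.04)<.075)&(np.arange(640)[None]>375)
print(cv2.minAreaRect((P[m][:,:2]*1000).astype(np.float32)))
E
```

```text
364 0.026592607458683637 ((628.6776123046875, -32.4655876159668), (24.83184051513672, 54.098636627197266), 86.13402557373047)
((623.4860229492188, -39.996742248535156), (136.2180938720703, 266.7364501953125), 87.85894012451172)
```

View pics/t2.png

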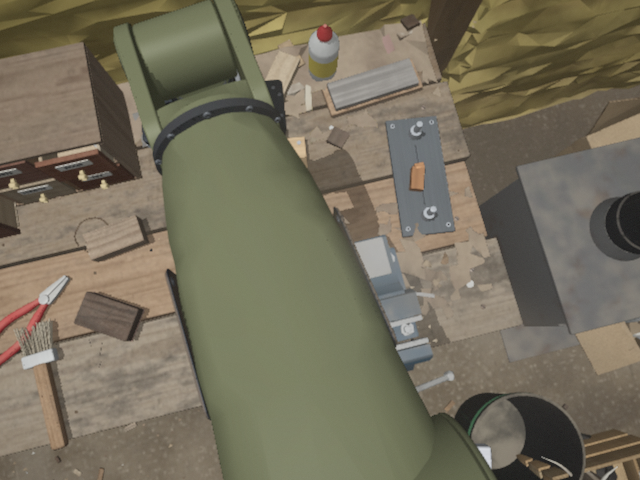

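The view shows the base still in place with the offcut at (418,177). The arm is over the board and hides it. I'll lower the plate.

Request:
{"name": "carry_out", "arguments": {"motion": "0 0 -0.02 0 0 0 255;0 0 -0.03 0 0 0 255;0 0 -0.03 0 0 0 255;0 0 -0.025 0 0 0 255;0 0 -0.015 0 0 0 255;0 0 -0.01 0 0 0 255;0 0 -0.005 0 0 0 255;0 0 -0.004 0 0 0 255;0 0 -0.003 0 0 0 255;0 0 -0.0015 0 0 0 255;0 0 0 0 0 0 255;0 0 0 0 0 0 255"}}

```text
time_s: 7.53
ee_pos: [0.6113, 0.2911, 0.0456]
eef_rot: [3.141, 0.001, -3.021]
force: [0.3, 0.1, -3.5]
grip_width: 0.0155
grip_force: 40.0
```

Request:
{"name": "carry_out", "arguments": {"motion": "0 0 -0.001 0 0 0 255;0 0 -0.0005 0 0 0 255;0 0 0 0 0 0 255;0 0 0 0 0 0 255"}}

```text
time_s: 7.87
ee_pos: [0.6114, 0.2912, 0.0445]
eef_rot: [3.141, 0.001, -3.021]
force: [-3.6, -0.7, 5.9]
grip_width: 0.0156
grip_force: 40.0
```

Request:
{"name": "carry_out", "arguments": {"motion": "0 0 0 0 0 0 0;0 0 0 0 0 0 0;0 0 0 0 0 0 0;0 0 0 0 0 0 0;0 0 0 0 0 0 0;0 0 0 0 0 0 0;0 0 0 0 0 0 0;0 0 0 0 0 0 0;0 0 0.01 0 0 0 0;0 0 0.02 0 0 0 0;0 0 0.03 0 0 0 0;0 0 0.03 0 0 0 0;0 0 0.03 0 0 0 0;0 0 0.02 0 0 0 0;0 0 0.01 0 0 0 0;0 0 0 0 0 0 0"}}

```text
time_s: 9.2
ee_pos: [0.6117, 0.2913, 0.1963]
eef_rot: [3.14, 0.004, -3.021]
force: [-0.8, -0.7, -0.4]
grip_width: 0.0942
grip_force: 0.0
```

Request:
{"name": "carry_out", "arguments": {"motion": "0.001 -0.015 0 0 0 -0.8 0;0.0015 -0.028 0 0 0 -1 0;0.0015 -0.028 0 0 0 -1 0;0.0015 -0.028 0 0 0 -1 0;0.0015 -0.028 0 0 0 -1 0;0.0015 -0.028 0 0 0 -1 0;0.0015 -0.028 0 0 0 -1 0;0.0015 -0.028 0 0 0 -1 0;0.0015 -0.028 0 0 0 -1 0;0.0015 -0.028 0 0 0 -1 0;0.0015 -0.028 0 0 0 -1 0;0.0015 -0.028 0 0 0 0 0;0 -0.001 0 0 0 0 0;0 0 -0.025 0 0 0 0;0 0 -0.03 0 0 0 0;0 0 -0.03 0 0 0 0;0 0 -0.025 0 0 0 0;0 0 -0.015 0 0 0 100;0 0 0 0 0 0 100;0 0 0 0 0 0 100"}}

```text
time_s: 10.87
ee_pos: [0.6276, -0.0331, 0.0672]
eef_rot: [3.141, -0.003, 3.073]
force: [1.4, 0.0, 1.3]
grip_width: 0.0771
grip_force: 0.0
```

```bash
python3 - <<'E'
from h import *
c=ctrl.camera('scene');P=pts(c);I=c['pixels']
cv2.imwrite('pics/s3.png',I[...,::-1])
x,y,z=P[...,0],P[...,1],P[...,2]
m=(abs(z-.041)<.007)&(abs(x-.61)<.13)&(abs(y-.29)<.07)
print(m.sum(),np.median(z[m]),cv2.minAreaRect((P[m][:,:2]*1000).astype(np.float32)))
E
```

```text
162 0.036594908163858686 ((658.4114379882812, 281.8857116699219), (37.572509765625, 174.39068603515625), 75.70464324951172)
```

View pics/s3.png

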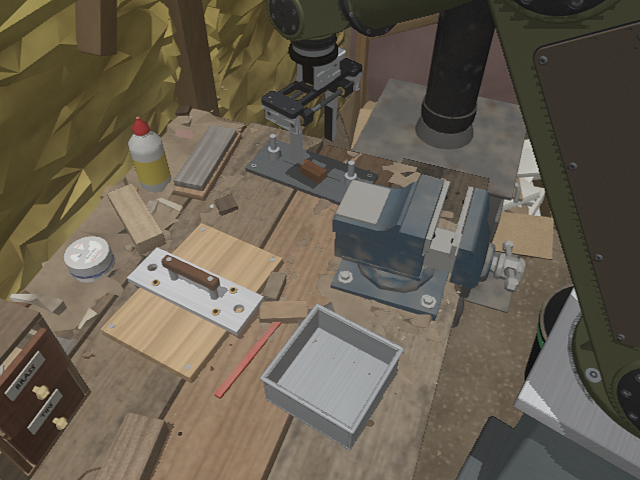

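The plate lies flat and centred on the board at (195,285). The offcut at (313,170) is below the open fingers, so I'll descend and grip.

Request:
{"name": "carry_out", "arguments": {"motion": "0 0 -0.015 0 0 0 100;0 0 -0.02 0 0 0 100;0 0 -0.011 0 0 0 100;0 0 -0.005 0 0 0 100;0 0 -0.002 0 0 0 100;0 0 0 0 0 0 100;0 0 0 0 0 0 255;0 0 0 0 0 0 255;0 0 0 0 0 0 255;0 0 0 0 0 0 255;0 0 0 0 0 0 255;0 0 0 0 0 0 255;0 0 0 0 0 0 255", "grip_force": 25}}

```text
time_s: 12.0
ee_pos: [0.6287, -0.033, 0.0157]
eef_rot: [3.142, 0.0, 3.074]
force: [-0.9, 0.3, 2.5]
grip_width: 0.0237
grip_force: 25.0
```

Request:
{"name": "carry_out", "arguments": {"motion": "0 0 0.01 0 0 0 255;0 0 0.025 0 0 0 255;0 0 0.035 0 0 0 255;0 0 0.035 0 0 0 255;0 0 0.035 0 0 0 255;0 0 0.03 0 0 0 255;0 0 0.015 0 0 0 255;-0.01 0.012 0 0 0 0 255;-0.0213 0.0255 0 0 0 0 255;-0.0213 0.0255 0 0 0 0 255;-0.0213 0.0255 0 0 0 0 255;-0.0213 0.0255 0 0 0 0 255;-0.0213 0.0255 0 0 0 0 255;-0.0213 0.0255 0 0 0 0 255;-0.0213 0.0255 0 0 0 0 255;-0.0213 0.0255 0 0 0 0 255;-0.0213 0.0255 0 0 0 0 255;-0.0213 0.0255 0 0 0 0 255;-0.0213 0.0255 0 0 0 0 255;-0.0213 0.0255 0 0 0 0 255"}}

```text
time_s: 13.67
ee_pos: [0.3617, 0.2859, 0.2013]
eef_rot: [3.141, 0.001, 3.074]
force: [0.5, 0.0, 0.1]
grip_width: 0.0238
grip_force: 25.0
```

Request:
{"name": "carry_out", "arguments": {"motion": "-0.003 0.004 -0.02 0 0 0 255;0 0 -0.03 0 0 0 255;0 0 -0.035 0 0 0 255;0 0 -0.035 0 0 0 255;0 0 -0.025 0 0 0 255;0 0 -0.015 0 0 0 255;0 0 -0.01 0 0 0 255;0 0 -0.005 0 0 0 255;0 0 -0.001 0 0 0 255;0 0 0 0 0 0 255;0 0 0 0 0 0 140;0 0 0 0 0 0 140;0 0 0 0 0 0 140;0 0 0 0 0 0 140;0 0 0 0 0 0 140"}}

```text
time_s: 14.92
ee_pos: [0.3601, 0.2891, 0.0247]
eef_rot: [3.141, 0.0, 3.074]
force: [0.1, 0.0, 0.1]
grip_width: 0.0423
grip_force: 0.0
```

Request:
{"name": "carry_out", "arguments": {"motion": "0 0 0.01 0 0 0 140;0 0 0.02 0 0 0 140;0 0 0.03 0 0 0 140;0 0 0.035 0 0 0 140;0 0 0.035 0 0 0 140;0 0 0.025 0 0 0 140;0 0 0.01 0 0 0 140;-0.015 0.02 0 0 0 0 140;-0.02 0.03 0 0 0 0 140;-0.02 0.03 0 0 0 0 140;-0.02 0.03 0 0 0 0 140;-0.02 0.03 0 0 0 0 140;-0.02 0.03 0 0 0 0 140;-0.01 0.015 0 0 0 0 140;0 0 0 0 0 0 140"}}

```text
time_s: 16.17
ee_pos: [0.2327, 0.4759, 0.1888]
eef_rot: [-3.141, -0.001, 3.077]
force: [-0.8, 0.3, -0.2]
grip_width: 0.0422
grip_force: 0.0
```

```bash
python3 - <<'E'
from h import *
c=ctrl.camera('scene');cv2.imwrite('pics/s4.png',c['pixels'][...,::-1])
c=ctrl.camera('top');cv2.imwrite('pics/t4.png',c['pixels'][...,::-1])
E
```

```text
(no output)
```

View pics/s4.png

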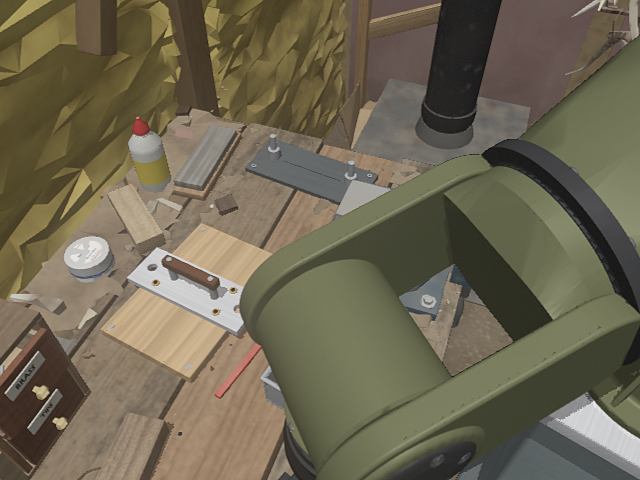

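View pics/t4.png

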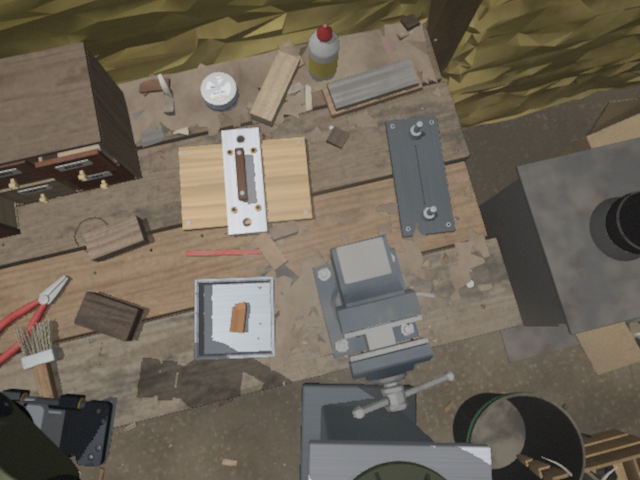

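The top view shows the offcut in the tray at (239,317), the plate flat on the board at (244,182), the base unmoved, and the arm clear of everything.

```bash
python3 -c "
from station import ctrl
print(ctrl.hand_in())"
```

```text
the job is handed in; nothing more can be done
None
```

The plate lies flat on the wooden board, the offcut is in the scrap tray, the jig base is where it stood, and the job is handed in (about 16 s on the robot's clock; no verdict was returned).

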